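Clamp the organiser's swing door with its draw latch

TASK

Close up the grey organiser: push its swing door shut, lift the latch's wire loop over the keeper hook on top of the door and draw it back until it catches under the hook's lip, then push the lever over its centre and down flat so that the door is clamped tight. Do it gently, no part needs more than about 10 N, and leave the thimble, saucer and hoop where they are.

Things in the scene. Friction and masses are not known exactly. Their poses are not given: they have to be found in the camera images.
- organiser: Grey plastic box fixed to the table, 160 mm deep (x), 240 wide (y), 150 high. Origin: centre of its underside; +x runs from its front (closed by the door) to its back, z up. Lengths in brackets here are in this frame, in mm. A steel draw latch on the middle of its top works in the plane y = 0.
- door (a joint): Swing door on the front, 16 mm thick, 240 wide, 150 high, hinged on the upright line x = -80, y = +120; its front face is at x = -96 when shut. Angle in rad: 0 = shut against its seal, positive = open (its free edge, at y = -120, moves towards -x). Starts 0.1 to 0.25 open and stays where it is left (friction 0.12 N m).
- seal (a joint): How far (m) the shut door, with its hinge and keeper, is pressed back (+x) into its springy rubber seal: 0 = not pressed, about 0.0036 when the latch clamps it. The seal pushes back with 16 N per mm.
- door_edge (a point): Point on the door's front face at its top edge, 30 mm from the free edge; at (-96, -90, 150) when shut. A place to push the door is just below it.
- keeper_lip (a point): Front edge (middle) of the lip of the steel keeper on the door's top; (-96, 0, 178.5) when shut. Axes: the door's, which are the organiser's when shut. Keeper 20 mm wide: a post with its front face 6 mm behind (+x of) this point; a lip 6 mm thick from the post forward to this point; a foot 24 wide, z 150 to 159, from the post to 16 mm in front of this point.
- latch_pivot (a point): Axis (along y) of the lever's hinge, fixed on the organiser at (-26.8, 0, 175).
- lever (a joint): Lever on latch_pivot. Rad: 0 = closed, flat, pointing to +x, on a hard stop; 1.57 upright; 2.3 = front stop. Starts 1.0 to 1.35, stays where left (0.045 N m). Steel strip 18 mm wide; upper face, closed, 8 mm above latch_pivot, straight for 25 mm, then its handle to 66 mm, bent up or down by up to 0.35 rad (not reported): its end is up to 14 mm higher or lower.
- loop_hinge (a point): Where the loop hinges on the lever: 18 mm from latch_pivot, on a line 0.05 rad below the lever's angle. With the loop hooked, closing the lever meets tension from about 1.0 on, most near 0.6 (0.4 N m, some 5 to 8 N on the handle); its centre is near 0.1, and past that it pulls itself down to 0 and stays.
- loop (a joint): Wire loop, hinged on the lever at loop_hinge. Rad, relative to the lever: loop minus lever = how far it slopes up towards its front (-x), 0 = level. Starts sloping up 0.3 to 0.8. Friction 0.03 N m holds it where left; drawing it forward or back turns the lever along; if not caught under the lip it swings up as the lever closes.
- loop_bar (a point): Centre of the loop's front cross bar (along y), 78.5 mm from the loop's hinge. The loop is a flat U of 6 mm wire, side rods 40 mm over the outside, 28 mm between; it can be pinched across them from above. Hooked, the bar lies against the post, under the lip: 3 mm behind (+x of) keeper_lip and 6 to 16 mm below it. To pass the lip it must be 3 mm or more in front of it.
- thimble: Loose steel thimble, 19 mm wide, 24 mm high, standing on the organiser's top near a back corner (+y side). Origin: centre of its underside. Leave it.
- saucer: Loose white ceramic saucer, 116 mm wide, 16 mm high, beside the organiser (-y). Origin: centre of its underside. Leave it.
- hoop: Loose birch embroidery hoop lying beside the organiser (+y), 120 mm wide, 10 mm high. Origin: centre of its underside. Leave it.

How it is judged (in metres and radians):
On the way, in this order (a step that is already met when the one before it is completed fails the run):
1. the swing door is pushed shut (value of joint door below 0.03 rad), for 0.2 s.
2. the loop's bar is caught under the keeper's lip (x of loop_bar in the frame of keeper_lip between 0 and 0.008 m and z of loop_bar in the frame of keeper_lip between -0.025 and -0.004 m), for 0.2 s.
At the end, for the whole second after the job is handed in: The lever lies flat (under 0.04 rad) and at rest, past its centre; the loop's bar is caught under the keeper's lip (behind its front edge, 4 mm or more below the lip's middle); the door is shut (under 0.02 rad) and clamped 2 mm or more into its seal (all of step 2 and value of joint lever below 0.04 rad and velocity of joint lever below 0.05 rad/s and value of joint door below 0.02 rad and value of joint seal above 0.002 m); the robot touches nothing.
It fails at once if the fingers push the door or its keeper with more than 20 N (contact force between the fingers and door above 20 N).
It fails at once if the fingers press the lever with more than 20 N (contact force between the fingers and lever_c0 above 20 N or contact force between the fingers and handle_c0 above 20 N).
It fails at once if the thimble, saucer or hoop is moved more than 15 mm (distance of any of thimble, saucer, hoop from where it was at the start of the episode above 0.015 m).
It also fails if it takes over 70 s, if anything falls off the work surface, if the arm or the gripper's body presses on something with over 40 N, if the wrist force passes 120 N, or if a joint passes its speed limit or range.

ROBOT

A 6-joint arm with a two-finger parallel gripper is mounted at the origin on the work surface. World frame = base frame: x ahead of the robot, y to its left, z up, the work surface at z = 0. Lengths are in mm, angles in rad, forces in N, time in s.
With the tool pointing down it reaches from about 350 to 775 mm from the base axis. Payload 7.3 kg.
Tool frame: the origin (TCP) lies midway between the tips of the shut fingers; the grasp point (between the pads) lies 19 mm behind it (robot.grip_depth is the distance from the TCP to the grasp point, in mm); y points along the fingers, x is the direction in which the jaws open and shut, and the axes are right-handed (so a half turn about y gives the same grasp; the last joint's range is limited). The gripper opens to 92 mm and grips with 3 to 60 N. Pads are 19 mm wide; open, the fingers measure 130 mm over their backs; the gripper's body (75 mm by 190 mm) begins 47 mm behind the grasp point.
Start: joints at [0.964, 0.342, 1.524, -0, 1.275, -0.146], TCP at [233.438, 470.267, 226.741] pointing down, gripper open.
Joint ranges: [-2.53, 2.53], [-0.77, 2.02], [0.04, 2.7], [-1, 4.14], [0.28, 2.66], [-3.11, 3.11]. Speed limits (rad/s): [2.57, 2.57, 3.14, 3.14, 3.14, 3.14].

INTERFACE

Orientations are given as a unit quaternion [w, x, y, z].
In Python, from bench import readout, vision, ticket, robot gives the robot as it stands.
- The arm moves only by the tool move_arm, never from a script. Its argument "steps" is a list of rows, each a list of 3 entries, a list of its own where there are three numbers: the opening in per cent of the stroke, from 0 (shut) to 100 (fully open), then the shift along the tool's x, y, z in units of 30 mm (1.0 is 30 mm), then the turn about the tool's y in units of 8 degrees (1.0 is 8 degrees). A call has 1 to 20 rows; each row shifts and turns the commanded pose from where the row before left it, along the tool's axes as they then stand; what a row does not reach is not made up. A row lasts 1/10 s, in which the tool goes at most 50 mm and 8.59 degrees, less where a joint would pass 70% of its speed; a pose out of reach is approached as far as the arm can. A call is refused whole if a number of a shift passes 1 or a number of a turn 1, either way. A call with a gripper value outside its range is refused whole. The fingers move at their own pace and stop on an object; "squeeze" is the grip in N (left out, the last holds). Time passes only in rows, so rows that do not move let the fingers close. It gives the time, the measured TCP pose, the force and the opening at its end, in the units of the state.
- readout.get_state(): the state, without advancing time (a new reading comes with each control period).
- vision.read_camera(name): name is "scene" or "top"; returns a dict with "pixels" (384x512x3 uint8, red, green, blue), "K" (3x3 intrinsics, pixels), "k1" (the pictures are not rectified: a ray, as slopes to the right and down, at radius r is drawn at 1 + k1 r^2 times it, then the intrinsics apply), "cam_to_world" (4x4, takes a point from camera to world coordinates). Camera axes: x right, y down, z forward; pixel columns grow to the right and rows downward; lengths in mm; the calibration is good to about 2 mm. A picture is of the moment at which its call begins. There is no depth.
- ticket.hand_in(): hands the job in, once; it reports no verdict.
Trained networks look in a picture, given as the dict that the camera call returned (one of the last four; its "shot" number tells which), for a name from the list of things; names that differ only in an ending like _2 or _b are one class to them, and where a whole thing is asked for, a point or a joint stands for the part that bears it (a point fixed in the world has none). Each returns a list of dicts, best first, with "score" (0 to 1); they miss things now and then, are a little off and sometimes report something else, mostly with a low value. They report only what shows in the picture. A call takes as long as a camera call.
- vision.recognise(picture, thing): "extent" ([left, top, width, height] in pixels, round what is visible of it).
- vision.trace(picture, thing): "pixels" (384x512 bool, what is visible of it) and "extent" ([left, top, width, height] in pixels, round what is visible of it).
- vision.pinpoint(picture, thing): "centre" ([row, column] in pixels: a listed point, or the origin of a listed thing).
The state is a dict: "t": time; "q": joint angles; "joint_velocities": joint speeds; "tau": joint torques, N m; "eef_pos": TCP position; "ee_rot": TCP orientation; "contact_force": force on the tool from outside, world axes, zero at the start; "wrist_torque": the same for the moment, N m; "opening": finger opening in mm.
Only numpy, scipy, OpenCV 4.12 (cv2) and the standard library are available. Lean on these libraries where they do the work, as an engineer would, in place of code of your own. Each camera call takes 0.05 s, during which the arm holds its last target.

## Working session

There is one attempt and no reset: what is moved stays moved. The work goes in short steps, Python scripts to look and compute and a tool call to move; the robot and the scene stay as the last step left them, time stands still between calls to the robot, and variables do not carry over. Pictures are saved under pics/ and viewed, and the job is handed in when it is done.

Besides the shell and the picture viewer there is one more tool, called as name(argument=value, ...), one argument or row to a line, values as JSON. move_arm: Moves the arm, as the interface text tells. Its arguments: {"type":"object","properties":{"steps":{"type":"array","items":{"type":"array"}},"squeeze":{"type":"number"}},"required":["steps"]}

```bash
ls; mkdir -p pics
cat > h.py <<'E'
import numpy as np, cv2
from bench import readout, vision, ticket, robot
def snap(name,fn=None):
    p=vision.read_camera(name)
    if fn: cv2.imwrite('pics/'+fn,cv2.cvtColor(p['pixels'],cv2.COLOR_RGB2BGR))
    return p
def ray(p,rc):
    K=np.array(p['K']);T=np.array(p['cam_to_world'])
    d=np.array([(rc[1]-K[0,2])/K[0,0],(rc[0]-K[1,2])/K[1,1]])
    u=d.copy()
    for _ in range(30): u=d/(1+p['k1']*(u@u))
    v=T[:3,:3]@np.array([u[0],u[1],1]); return T[:3,3],v/np.linalg.norm(v)
def proj(p,X):
    K=np.array(p['K']);T=np.array(p['cam_to_world'])
    c=T[:3,:3].T@(np.array(X)-T[:3,3]); u=c[:2]/c[2]; u=u*(1+p['k1']*(u@u))
    return np.array([K[1,1]*u[1]+K[1,2],K[0,0]*u[0]+K[0,2]])  # row,col
def tri(rays):
    A=np.zeros((3,3));b=np.zeros(3)
    for o,d in rays:
        M=np.eye(3)-np.outer(d,d);A+=M;b+=M@o
    X=np.linalg.solve(A,b)
    return X,[float(np.linalg.norm((np.eye(3)-np.outer(d,d))@(X-o))) for o,d in rays]
def onz(p,rc,z):
    o,d=ray(p,rc); return o+d*(z-o[2])/d[2]
E
python3 - <<'E'
from h import *
np.set_printoptions(precision=2,suppress=True)
s=readout.get_state();print(s)
ps=snap('scene','s0.png');pt=snap('top','t0.png')
for p in(ps,pt): print(np.array(p['cam_to_world']),p['K'],p['k1'])
for th in ['organiser','door_edge','keeper_lip','latch_pivot','loop_hinge','loop_bar','thimble','saucer','hoop']:
    r=[vision.pinpoint(p,th) for p in (ps,pt)]
    print(th,[[(np.array(a['centre']),round(a['score'],2)) for a in x[:2]] for x in r])
    if r[0] and r[1]: print('   ',tri([ray(ps,r[0][0]['centre']),ray(pt,r[1][0]['centre'])]))
E
```

```text
pics
{'t': 0.0, 'q': array([ 0.96,  0.34,  1.52, -0.  ,  1.28, -0.15]), 'joint_velocities': array([ 0., -0., -0., -0., -0., -0.]), 'tau': array([  0.  , -43.13, -24.42,   0.07,   0.06,  -0.  ]), 'eef_pos': array([233.23, 469.91, 226.04]), 'ee_rot': array([-0.6 ,  0.6 ,  0.37, -0.37]), 'contact_force': array([0.63, 0.35, 0.23]), 'wrist_torque': array([-0.05,  0.05, -0.02]), 'opening': 91.70091413438728}
[[   0.13    0.6    -0.79 1418.38]
 [   0.99   -0.08    0.09  -55.28]
 [  -0.01   -0.79   -0.61  764.27]
 [   0.      0.      0.      1.  ]] [[448.71   0.   250.84]
 [  0.   448.71 193.6 ]
 [  0.     0.     1.  ]] -0.0765563753305013
[[  -0.04   -0.98    0.21  437.82]
 [  -1.      0.04   -0.01   49.05]
 [   0.     -0.21   -0.98 1027.57]
 [   0.      0.      0.      1.  ]] [[356.11   0.   259.41]
 [  0.   356.11 192.77]
 [  0.     0.     1.  ]] -0.1089281790916388
organiser [[(array([253.9, 221.5]), 0.64)], [(array([193.2, 283.3]), 0.73)]]
    (array([655.96, -36.02,   1.31]), [1.2915129775571048, 1.2915129775570864])
door_edge [[(array([163.1, 197.2]), 0.63)], [(array([242.6, 311. ]), 
[... 552 characters left out ...]
r [[(array([150.7, 221.9]), 0.54)], [(array([187.5, 290.3]), 0.73), (array([214.8, 281.9]), 0.61)]]
    (array([613.12, -24.78, 262.63]), [4.754696405528629, 4.754696405528631])
thimble [[(array([221.1, 251.7]), 0.55)], [(array([161.5, 255.5]), 0.36)]]
    (array([711.41,  37.01, 144.3 ]), [7.4961796311632005, 7.496179631163231])
saucer [[(array([234.3, 129.8]), 0.58)], [(array([222.3, 363.1]), 0.77), (array([166.1, 207.6]), 0.52)]]
    (array([ 559.74, -262.23,    4.84]), [1.2028097358674181, 1.2028097358673038])
hoop [[(array([273.1, 320.2]), 0.91), (array([184.1, 215.8]), 0.48)], [(array([163.1, 207.7]), 0.69)]]
    (array([754.02, 182.47,   8.57]), [4.271787743529508, 4.271787743529488])
```

Run:
```python
import cv2
a=cv2.imread('pics/s0.png');b=cv2.imread('pics/t0.png')
cv2.imwrite('pics/s0c.png',cv2.resize(a[120:300,120:360],None,fx=3.3,fy=3.3,interpolation=cv2.INTER_CUBIC)[:600,:800])
cv2.imwrite('pics/t0c.png',cv2.resize(b[130:280,180:380],None,fx=4,fy=4,interpolation=cv2.INTER_CUBIC)[:600,:800])
```

```text
(no output)
```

View pics/s0c.png

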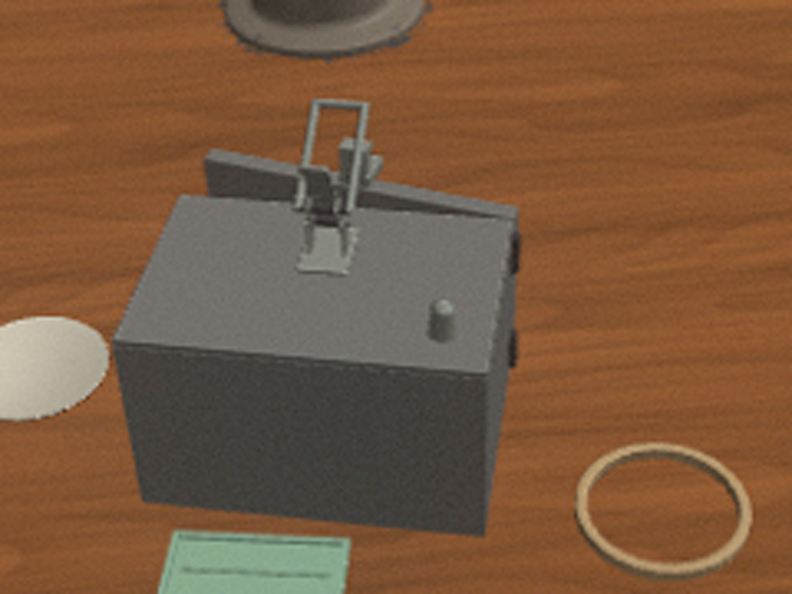

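View pics/t0c.png

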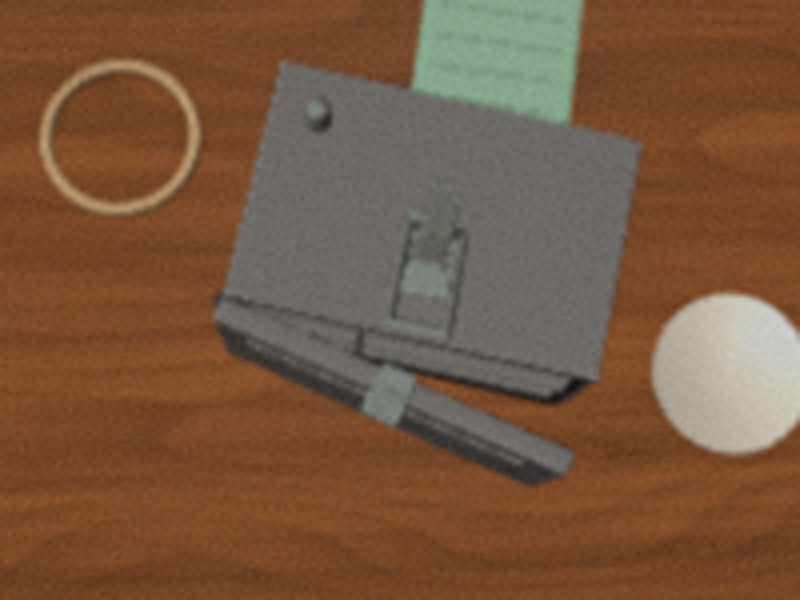

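View pics/s0.png

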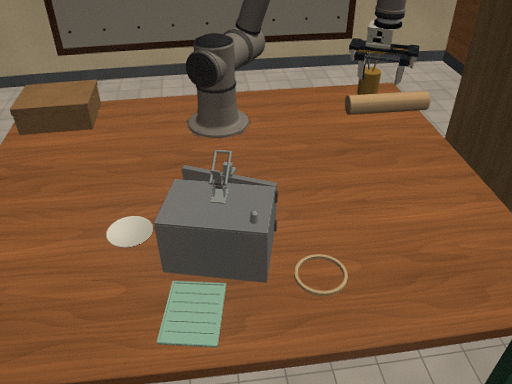

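View pics/t0.png

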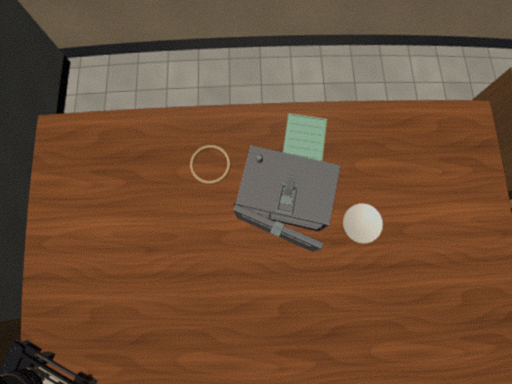

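The organiser is yawed slightly clockwise. Its top corners in the top view are at about (250,145), (340,166), (329,225) and (236,204). The door is open at the right (free edge near (322,243)), and the loop slopes up. I'll fit the box pose and joint angles next.

```bash
cat > fit.py <<'E'
from h import *
from scipy.optimize import least_squares
def W(P,pt): # P x,y,yaw ; pt organiser frame
    c,s=np.cos(P[2]),np.sin(P[2]); return np.array([P[0]+c*pt[0]-s*pt[1],P[1]+s*pt[0]+c*pt[1],pt[2]])
def door(pt,a): # rotate about hinge (-80,120); positive: free edge to -x
    v=np.array([pt[0]+80,pt[1]-120]); c,s=np.cos(-a),np.sin(-a)
    return np.array([-80+c*v[0]-s*v[1],120+s*v[0]+c*v[1],pt[2]])
PV=np.array([-26.8,0,175.])
def hinge(l): return PV+18*np.array([np.cos(l-.05),0,np.sin(l-.05)])
def bar(l,th,y=0): return hinge(l)+np.array([-78.5*np.cos(th),y,78.5*np.sin(th)])
E
python3 - <<'E'
from fit import *
np.set_printoptions(precision=3,suppress=True)
ps=snap('scene');pt=snap('top')
t=lambda x,y:(130+y/4-.4,180+x/4-.4)
s=lambda x,y:(120+y/3.3-.35,120+x/3.3-.35)
obs=[(pt,t(282,62),(80,120,150)),(pt,t(640,143),(80,-120,150)),(pt,t(597,380),(-80,-120,150)),
(ps,s(183,197),(-80,-120,150)),(ps,s(115,340),(80,-120,150)),(ps,s(487,373),(80,120,150)),(ps,s(142,500),(80,-120,0)),(ps,s(485,533),(80,120,0))]
f=lambda P:np.concatenate([proj(p,W(P,c))-np.array(o) for p,o,c in obs])
r=least_squares(f,[650,-36,-.2]);print(r.x,r.x[2]);print(r.fun.reshape(-1,2))
P=r.x;np.save('P.npy',P)
dobs=[(pt,(242.6,311),(-96,-90,150)),(ps,(163.1,197.2),(-96,-90,150)),(pt,(228.7,278.4),(-96,0,178.5)),(ps,(162.6,226.3),(-96,0,178.5))]
f=lambda a:np.concatenate([proj(p,W(P,door(c,a[0])))-np.array(o) for p,o,c in dobs])
r=least_squares(f,[.2]);print('door',r.x,r.fun.reshape(-1,2))
# loop bar corners (wire centre) y=+-17
lo=[(ps,s(316,103),-17),(ps,s(367,106),17),(pt,t(391,323),17),(pt,t(452,333),-17)]
f=lambda a:np.concatenate([proj(p,W(P,bar(a[0],a[1],y)))-np.array(o) for p,o,y in lo])
r=least_squares(f,[1.2,.5]);print('loop',r.x,r.fun.reshape(-1,2))
print('bar',bar(*r.x),W(P,bar(*r.x)),'hinge',hinge(r.x[0]))
print(np.array([W(P,PV),W(P,(-96,-90,150)),W(P,(-96,0,178.5))]))
for p,n,T in((ps,'s1.png',(120,130,140,110)),(pt,'t1.png',(225,135,120,120))):
    im=cv2.cvtColor(p['pixels'],cv2.COLOR_RGB2BGR);x,y,w,h=T;k=5
    im=cv2.resize(im[y:y+h,x:x+w],None,fx=k,fy=k,interpolation=cv2.INTER_CUBIC)
    def d(X,col):
        q=proj(p,W(P,X));cv2.circle(im,(int((q[1]-x+.5)*k),int((q[0]-y+.5)*k)),3,col,-1)
    for c in [(80,120,150),(80,-120,150),(-80,-120,150),(-80,120,150)]: d(c,(0,0,255))
    d(PV,(255,0,0));d(hinge(r.x[0]),(0,255,0));d(bar(*r.x),(0,255,255))
    for e in (25,66): d(PV+np.array([e*np.cos(r.x[0]),0,e*np.sin(r.x[0])])+8*np.array([-np.sin(r.x[0]),0,np.cos(r.x[0])]),(255,0,255))
    cv2.imwrite('pics/'+n,im)
E
```

```text
[647.668 -37.647  -0.266] -0.26605389342462954
[[-0.314 -0.072]
 [-0.326  0.823]
 [ 0.563  0.214]
 [-1.247 -0.52 ]
 [-0.375 -0.704]
 [-0.288  0.849]
 [ 0.33   0.576]
 [ 0.947  0.557]]
door [0.194] [[ 1.38  -0.924]
 [ 2.866 -1.785]
 [-0.929 -1.208]
 [-0.008  2.807]]
loop [1.093 0.532] [[-0.086  0.298]
 [-0.011 -0.197]
 [-0.697 -0.761]
 [ 0.146 -1.378]]
bar [-85.374   0.    230.406] [565.298 -15.2   230.406] hinge [-17.742   0.    190.555]
[[621.811 -30.6   175.   ]
 [531.383 -99.239 150.   ]
 [555.046 -12.406 178.5  ]]
```

View pics/s1.png

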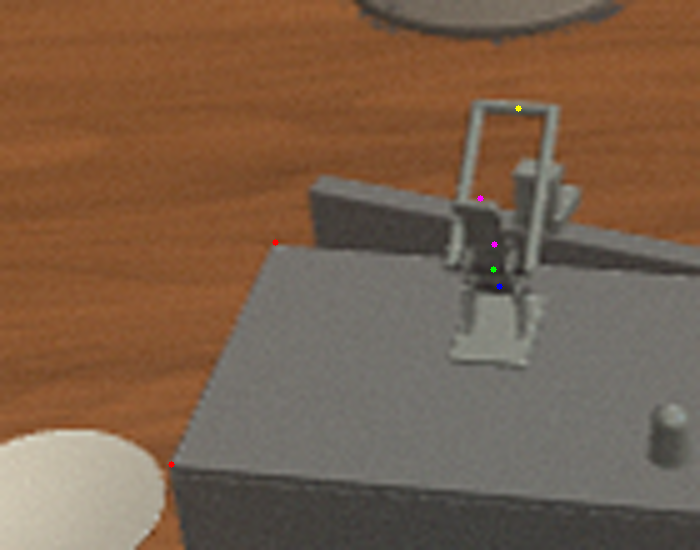

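View pics/t1.png

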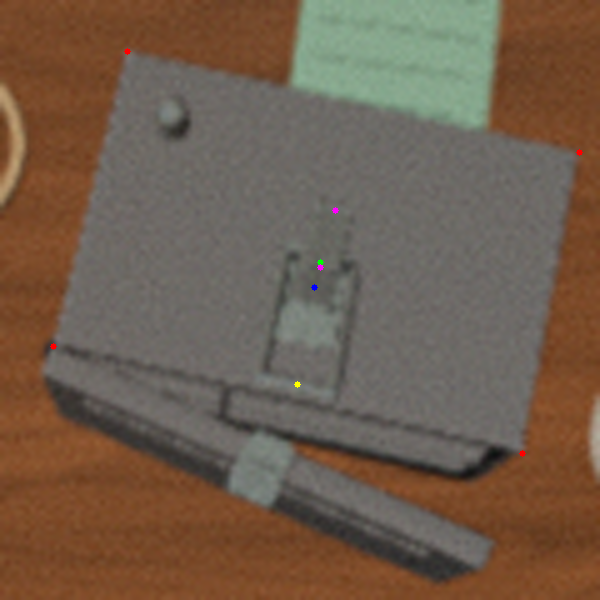

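```bash
cat >> fit.py <<'E'
from scipy.spatial.transform import Rotation as Ro
P0=np.load('P.npy')
def st():
    s=readout.get_state();q=s['ee_rot'];R=Ro.from_quat([q[1],q[2],q[3],q[0]]).as_matrix()
    c,n=np.cos(P0[2]),np.sin(P0[2]);B=np.array([[c,-n,0],[n,c,0],[0,0,1]])
    o=B.T@(np.array(s['eef_pos'])-[P0[0],P0[1],0])
    return s,R,B,o
def go(*targets):
    """print pose in organiser frame and shifts (tool units) for successive targets, assuming final yaw"""
    s,R,B,o=st();T=B.T@R
    f=B.T@np.array(s['contact_force'])
    print('t',round(s['t'],2),'TCP org',o.round(1),'F org',f.round(2),'open',round(s['opening'],1),'q',np.round(s['q'],2))
    yaw=np.degrees(np.arctan2(T[1,0],T[0,0])); print('tool x yaw in org',yaw.round(2), 'tool axes(org cols)\n',T.round(3))
    for t in targets:
        d=T.T@(np.array(t)-o); print(t,'units',(d/30).round(3)); o=np.array(t,float)
E
python3 - <<'E'
from fit import *
go((-160,-145,200))
ps=snap('scene')
for n in ('lever','loop','door'):
    r=vision.trace(ps,n); print(n,[(a['extent'],round(a['score'],2)) for a in r])
    if n=='lever' and r:
        m=r[0]['pixels'];ys,xs=np.where(m);print([(y,xs[ys==y].min(),xs[ys==y].max()) for y in np.unique(ys)])
# candidate handle end centre for bends
l=1.093
for b in (-.35,-.2,-.1,0,.1,.2,.35):
  for up in (8,):
    e=np.array([25+41*np.cos(b),0,8+41*np.sin(b)]);X=PV+np.array([e[0]*np.cos(l)-e[2]*np.sin(l),0,e[0]*np.sin(l)+e[2]*np.cos(l)])
    print(b,proj(ps,W(P0,X+[0,-9,0])).round(1),proj(ps,W(P0,X+[0,9,0])).round(1))
E
```

```text
t 1.1 TCP org [-533.2  381.1  226.8] F org [-0.55  0.19 -0.03] open 91.8 q [ 0.96  0.34  1.52  0.    1.28 -0.15]
tool x yaw in org 78.84 tool axes(org cols)
 [[ 0.194  0.    -0.981]
 [ 0.981  0.     0.194]
 [ 0.    -1.    -0.   ]]
(-160, -145, 200) units [-14.799   0.89  -15.599]
lever [([209.4, 149.3, 21.4, 37.5], 0.89)]
[(np.int64(149), np.int64(216), np.int64(222)), (np.int64(150), np.int64(214), np.int64(226)), (np.int64(151), np.int64(214), np.int64(229)), (np.int64(152), np.int64(213), np.int64(230)), (np.int64(153), np.int64(213), np.int64(230)), (np.int64(154), np.int64(213), np.int64(230)), (np.int64(155), np.int64(213), np.int64(231)), (np.int64(156), np.int64(213), np.int64(231)), (np.int64(157), np.int64(213), np.int64(231)), (np.int64(158), np.int64(212), np.int64(230)), (np.int64(159), np.int64(212), np.int64(230)), (np.int64(160), np.int64(212), np.int64(230)), (np.int64(161), np.int64(212), np.int64(230)), (np.int64(162), np.int64(212), np.int64(230)), (np.int64(163), np.int64(212), np.int64(229)), (np.int64(164), np.int64(212), np.int64(229)), (np.int64(165), np.int6
[... 620 characters left out ...]
p.int64(226)), (np.int64(179), np.int64(209), np.int64(226)), (np.int64(180), np.int64(209), np.int64(226)), (np.int64(181), np.int64(209), np.int64(226)), (np.int64(182), np.int64(209), np.int64(226)), (np.int64(183), np.int64(210), np.int64(225)), (np.int64(184), np.int64(211), np.int64(225)), (np.int64(185), np.int64(213), np.int64(223)), (np.int64(186), np.int64(213), np.int64(214))]
loop [([210.0, 166.8, 17.1, 14.1], 0.54)]
door [([179.4, 164.2, 96.1, 64.2], 0.7)]
-0.35 [175.5 210.5] [176.1 219. ]
-0.2 [172.6 210.8] [173.2 219.3]
-0.1 [170.8 211.1] [171.4 219.6]
0 [169.  211.4] [169.6 219.9]
0.1 [167.3 211.7] [167.9 220.2]
0.2 [165.8 212. ] [166.4 220.5]
0.35 [163.7 212.6] [164.3 221. ]
```

move_arm(
  steps=[
    [100, [0, 0, 0], -0.7],
    [100, [0, 0, 0], -0.695],
    [100, [-0.97, 0, -0.69], 0],
    [100, [-0.97, 0, -0.69], 0],
    [100, [-0.97, 0, -0.69], 0],
    [100, [-0.97, 0, -0.69], 0],
    [100, [-0.97, 0, -0.69], 0],
    [100, [-0.97, 0, -0.69], 0],
    [100, [-0.97, 0, -0.69], 0],
    [100, [-0.97, 0, -0.69], 0],
    [100, [-0.97, 0, -0.69], 0],
    [100, [-0.97, 0, -0.69], 0],
    [100, [-0.97, 0, -0.69], 0],
    [100, [-0.97, 0, -0.69], 0],
    [100, [-0.97, 0, -0.69], 0],
    [100, [-0.97, 0, -0.69], 0],
    [100, [-0.97, 0, -0.69], 0],
    [100, [-0.97, 0, -0.69], 0],
    [100, [-0.97, 0, -0.69], 0],
    [100, [-0.97, 0, -0.69], 0],
  ],
)

```text
t: 3.3
eef_pos: [455.5, -134.6, 226.8]
ee_rot: [-0.562, 0.562, 0.429, -0.429]
contact_force: [-0.0, 1.1, 0.0]
opening: 92.1
```

Run:
```python
from fit import *
go((-165,-145,200),(-165,-145,128),(-145,-145,128))
```

```text
t 3.3 TCP org [-159.9 -144.1  226.8] F org [-0.3   1.04  0.03] open 92.1 q [-0.45  0.25  1.65  0.    1.24 -1.75]
tool x yaw in org 89.98 tool axes(org cols)
 [[ 0.  0. -1.]
 [ 1.  0.  0.]
 [ 0. -1. -0.]]
(-165, -145, 200) units [-0.031  0.894  0.171]
(-165, -145, 128) units [-0.0e+00  2.4e+00  1.0e-03]
(-145, -145, 128) units [ 0.     0.    -0.667]
```

move_arm(
  steps=[
    [100, [0, 0.8, 0.17], 0],
    [100, [0, 0.83, 0], 0],
    [100, [0, 0.83, 0], 0],
    [100, [0, 0.83, 0], 0],
    [100, [0, 0, -0.3], 0],
    [100, [0, 0, -0.3], 0],
    [100, [0, 0, -0.3], 0],
    [100, [0, 0, -0.3], 0],
    [100, [0, 0, -0.2], 0],
    [100, [0, 0, -0.15], 0],
    [100, [0, 0, 0], 0],
  ],
)

```text
t: 4.4
eef_pos: [495.9, -144.1, 128.2]
ee_rot: [-0.562, 0.562, 0.43, -0.429]
contact_force: [0.2, 0.3, -0.3]
opening: 92.1
```

```bash
python3 - <<'E'
from fit import *
go((-105,-145,128))
p=snap('top','t2.png')
E
python3 - <<'E'
import cv2
b=cv2.imread('pics/t2.png')
cv2.imwrite('pics/t2c.png',cv2.resize(b[130:280,220:380],None,fx=4,fy=4,interpolation=cv2.INTER_CUBIC))
E
```

```text
t 4.4 TCP org [-118.4 -142.7  128.2] F org [ 0.16  0.32 -0.28] open 92.1 q [-0.43  0.43  1.69  0.    1.02 -1.74]
tool x yaw in org 90.0 tool axes(org cols)
 [[-0.     0.001 -1.   ]
 [ 1.     0.    -0.   ]
 [ 0.    -1.    -0.001]]
(-105, -145, 128) units [-0.078  0.008 -0.447]
```

View pics/t2c.png

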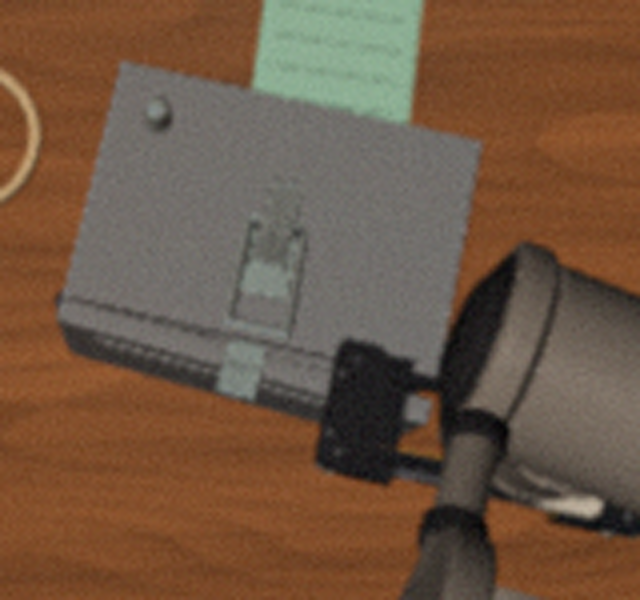

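The door is nearly shut: its top strip, at about (65,310) to (330,350) in the crop, almost touches the box. I'll push on in small steps.

move_arm(
  steps=[
    [100, [0, 0, -0.1], 0],
    [100, [0, 0, -0.1], 0],
    [100, [0, 0, -0.1], 0],
    [100, [0, 0, -0.04], 0],
    [100, [0, 0, 0], 0],
  ],
)

```text
t: 4.95
eef_pos: [505.3, -146.7, 128.0]
ee_rot: [-0.562, 0.562, 0.429, -0.429]
contact_force: [0.3, -0.4, -0.7]
opening: 91.7
```

move_arm(
  steps=[
    [100, [0, 0, -0.03], 0],
    [100, [0, 0, -0.03], 0],
    [100, [0, 0, 0], 0],
  ],
)

```text
t: 5.25
eef_pos: [506.8, -147.1, 128.0]
ee_rot: [0.562, -0.562, -0.429, 0.429]
contact_force: [0.5, -0.1, -1.2]
opening: 91.9
```

move_arm(
  steps=[
    [100, [0, 0, -0.03], 0],
    [100, [0, 0, -0.02], 0],
    [100, [0, 0, 0], 0],
  ],
)

```text
t: 5.55
eef_pos: [507.4, -147.3, 127.9]
ee_rot: [0.562, -0.561, -0.429, 0.43]
contact_force: [-5.8, 0.1, 3.0]
opening: 92.0
```

Run:
```python
from fit import *
go((-105,-145,128))
```

```text
t 5.55 TCP org [-106.5 -142.6  127.9] F org [-5.6  -1.47  3.  ] open 92.0 q [-0.43  0.45  1.65 -0.    1.04 -1.73]
tool x yaw in org 90.03 tool axes(org cols)
 [[-0.    -0.002 -1.   ]
 [ 1.     0.    -0.   ]
 [ 0.    -1.     0.002]]
(-105, -145, 128) units [-0.079 -0.002 -0.051]
```

move_arm(
  steps=[
    [100, [0, 0, 0.5], 0],
    [100, [0, 0, 1], 0],
    [100, [0, -1, 0.5], 0],
    [100, [0, -1, 0], 0],
    [100, [0, -1, 0], 0],
    [100, [0, -1, 0], 0],
    [100, [0, -1, 0], 0],
    [100, [0, -0.8, 0], 0],
    [100, [0, 0, 0], 0],
  ],
)

```text
t: 6.45
eef_pos: [452.1, -132.4, 305.5]
ee_rot: [-0.559, 0.564, 0.431, -0.428]
contact_force: [0.3, 0.4, -0.4]
opening: 91.7
```

```bash
cat > look.py <<'E'
from fit import *
import sys
def look(tag,scene=(170,120,110,90),top=(225,135,120,120)):
    ps=snap('scene');pt=snap('top')
    for p,n,T in((ps,'s',scene),(pt,'t',top)):
        im=cv2.cvtColor(p['pixels'],cv2.COLOR_RGB2BGR);x,y,w,h=T;k=min(700//w,600//h)
        cv2.imwrite(f'pics/{n}{tag}.png',cv2.resize(im[y:y+h,x:x+w],None,fx=k,fy=k,interpolation=cv2.INTER_CUBIC));print(n,'scale',k,'off',x,y)
    for th in ['door_edge','keeper_lip','loop_bar','loop_hinge']:
        for n,p in(('s',ps),('t',pt)):
            r=vision.pinpoint(p,th);print(th,n,[(np.round(a['centre'],1),round(a['score'],2)) for a in r[:2]])
    return ps,pt
E
python3 - <<'E'
from look import *
ps,pt=look('3')
for X in [(-96,-90,150),(-96,0,178.5),bar(1.093,.532)]: print(X,proj(ps,W(P0,X)).round(1),proj(pt,W(P0,X)).round(1))
go((-80,0,300),(-80,0,222))
E
```

```text
s scale 6 off 170 120
t scale 5 off 225 135
door_edge s [(array([174. , 190.4]), 0.83)]
door_edge t [(array([226.8, 315.9]), 0.73)]
keeper_lip s [(array([171.2, 225.8]), 0.75)]
keeper_lip t [(array([217.3, 281.7]), 0.94)]
loop_bar s [(array([152.7, 221.5]), 0.49), (array([170.1, 188.1]), 0.46)]
loop_bar t [(array([212.4, 280.2]), 0.48)]
loop_hinge s [(array([185. , 215.2]), 0.58), (array([174.1, 187.9]), 0.38)]
loop_hinge t [(array([187. , 288.9]), 0.71)]
(-96, -90, 150) [175.1 188.6] [228.7 316.1]
(-96, 0, 178.5) [167.8 225.1] [219.  281.4]
[-85.38549703   0.         230.37029062] [151.3 223.2] [211.3 283.9]
t 6.95 TCP org [-165.8 -142.6  301.5] F org [-0.38  0.21 -0.7 ] open 91.4 q [-0.45  0.19  1.53  0.    1.43 -1.75]
tool x yaw in org 90.0 tool axes(org cols)
 [[-0.    -0.001 -1.   ]
 [ 1.     0.    -0.   ]
 [ 0.    -1.     0.001]]
(-80, 0, 300) units [ 4.754  0.049 -2.86 ]
(-80, 0, 222) units [-1.0e-03  2.6e+00 -2.0e-03]
```

View pics/s3.png

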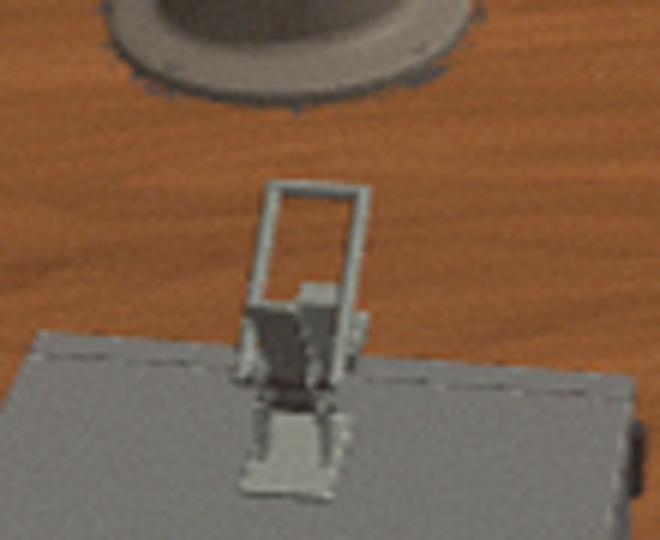

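View pics/t3.png

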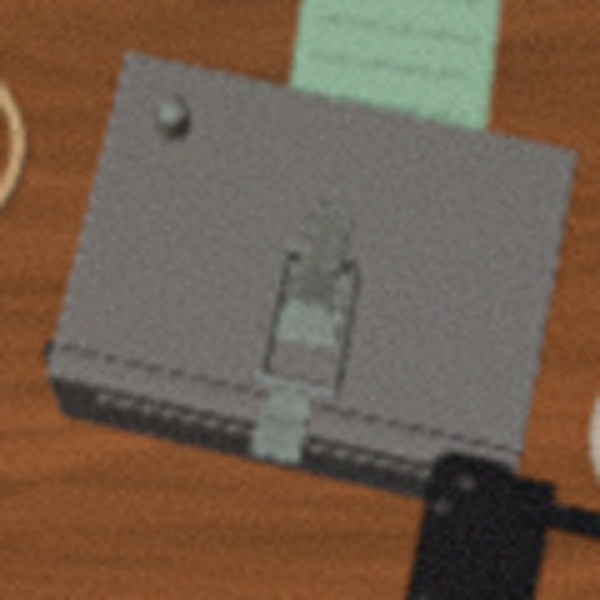

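The door is shut (the seam runs along the full front), and the loop hasn't moved. Next I go over the loop and pinch it by its front end.

move_arm(
  steps=[
    [100, [0.95, 0, -0.57], 0],
    [100, [0.95, 0, -0.57], 0],
    [100, [0.95, 0, -0.57], 0],
    [100, [0.95, 0, -0.57], 0],
    [100, [0.95, 0, -0.58], 0],
    [100, [0, 0.9, 0], 0],
    [100, [0, 0.9, 0], 0],
    [100, [0, 0.9, 0], 0],
    [100, [0, 0, 0], 0],
  ],
)

```text
t: 7.85
eef_pos: [568.5, -16.3, 217.1]
ee_rot: [0.564, -0.56, -0.427, 0.431]
contact_force: [0.9, 1.0, -0.3]
opening: 91.5
```

Run:
```python
from look import *
ps,pt=look('4')
go((-80,0,219))
```

```text
s scale 6 off 170 120
t scale 5 off 225 135
door_edge s [(array([174.1, 188.6]), 0.56)]
door_edge t [(array([227.9, 315. ]), 0.86)]
keeper_lip s [(array([171.1, 225.8]), 0.68)]
keeper_lip t [(array([218.4, 282.6]), 0.97)]
loop_bar s [(array([150.1, 221.1]), 0.69)]
loop_bar t []
loop_hinge s [(array([181.7, 217. ]), 0.46)]
loop_hinge t []
t 8.35 TCP org [-7.970e+01 -2.000e-01  2.217e+02] F org [-0.27 -0.23 -0.48] open 91.8 q [-0.16  0.43  1.4   0.    1.31 -1.47]
tool x yaw in org 90.0 tool axes(org cols)
 [[ 0.     0.001 -1.   ]
 [ 1.     0.     0.   ]
 [ 0.    -1.    -0.001]]
(-80, 0, 219) units [0.006 0.089 0.011]
```

View pics/s4.png

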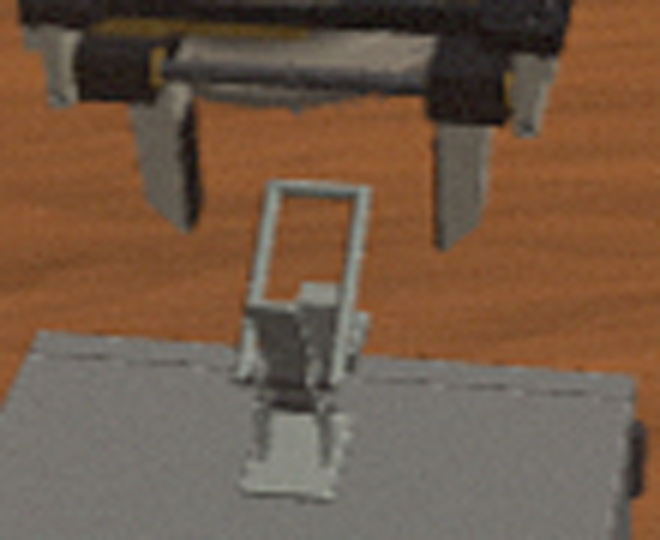

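The fingers straddle the loop, with tips just below the bar. Closing on it now.

move_arm(
  steps=[
    [30, [0, 0, 0], 0],
    [30, [0, 0, 0], 0],
    [30, [0, 0, 0], 0],
    [30, [0, 0, 0], 0],
    [30, [0, 0, 0], 0],
    [30, [0, 0, 0], 0],
    [30, [0, 0, 0], 0],
  ],
  squeeze=6,
)

```text
t: 9.05
eef_pos: [570.5, -16.8, 221.0]
ee_rot: [0.562, -0.562, -0.429, 0.429]
contact_force: [0.0, -0.7, 0.1]
opening: 40.6
```

Run:
```python
from fit import *
go((-80,0,219))
# path: gripper offset from bar constant at pinch distance
l0,t0=1.093,.532
o=st()[3]; pr=(o-bar(l0,t0))
# pinch point on rod ~5mm behind bar; approx TCP = point at radius 73.5 ; keep dz
def pin(l,th,R=73.5): return hinge(l)+np.array([-R*np.cos(th),0,R*np.sin(th)])
off=o-pin(l0,t0);print('off',off.round(1))
prev=o
for l,th in [(1.3,.53),(1.6,.53),(1.65,.3),(1.68,.1),(1.68,0),(1.68,-.1),(1.68,-.2),(1.68,-.3)]:
    t=pin(l,th)+off;print(l,th,'bar',bar(l,th).round(1),'tcp',t.round(1),'units y(down)',((prev[2]-t[2])/30).round(3),'z',(-(t[0]-prev[0])/30).round(3));prev=t
```

```text
t 9.05 TCP org [-7.99e+01 -2.00e-01  2.21e+02] F org [ 0.18 -0.62  0.07] open 40.6 q [-0.16  0.43  1.4   0.    1.31 -1.47]
tool x yaw in org 90.0 tool axes(org cols)
 [[-0. -0. -1.]
 [ 1.  0. -0.]
 [ 0. -1.  0.]]
(-80, 0, 219) units [0.006 0.067 0.004]
off [ 1.2 -0.2 -6.8]
1.3 0.53 bar [-88.9   0.  231.8] tcp [-8.340e+01 -2.000e-01  2.224e+02] units y(down) -0.047 z 0.115
1.6 0.53 bar [-94.2   0.  232.7] tcp [-8.870e+01 -2.000e-01  2.233e+02] units y(down) -0.03 z 0.177
1.65 0.3 bar [-102.3    0.   216.2] tcp [-9.640e+01 -2.000e-01  2.079e+02] units y(down) 0.515 z 0.257
1.68 0.1 bar [-106.     0.   200.8] tcp [-99.8  -0.2 193.5] units y(down) 0.48 z 0.115
1.68 0 bar [-106.4    0.   193. ] tcp [-100.2   -0.2  186.1] units y(down) 0.245 z 0.012
1.68 -0.1 bar [-106.     0.   185.1] tcp [-99.8  -0.2 178.8] units y(down) 0.245 z -0.012
1.68 -0.2 bar [-104.8    0.   177.4] tcp [-98.7  -0.2 171.5] units y(down) 0.242 z -0.037
1.68 -0.3 bar [-102.9    0.   169.8] tcp [-96.9  -0.2 164.4] units y(down) 0.237 z -0.061
```

move_arm(
  steps=[
    [30, [0, -0.05, 0.12], 0],
    [30, [0, -0.03, 0.17], 0],
    [30, [0, 0.25, 0.13], 0],
    [30, [0, 0.26, 0.13], 0],
    [30, [0, 0.24, 0.06], 0],
    [30, [0, 0.24, 0.05], 0],
    [30, [0, 0.12, 0.01], 0],
    [30, [0, 0, 0], 0],
  ],
)

```text
t: 9.85
eef_pos: [550.5, -11.5, 189.2]
ee_rot: [0.562, -0.561, -0.429, 0.43]
contact_force: [-2.1, -2.4, -1.1]
opening: 39.6
```

Run:
```python
from look import *
ps,pt=look('5')
go((-100,0,186))
print(proj(ps,W(P0,(-96,0,178.5))))
```

```text
s scale 6 off 170 120
t scale 5 off 225 135
door_edge s [(array([170.4, 187.3]), 0.68)]
door_edge t [(array([220.7, 360.1]), 0.3)]
keeper_lip s []
keeper_lip t []
loop_bar s [(array([159.1, 222.1]), 0.53)]
loop_bar t []
loop_hinge s [(array([181.3, 221.4]), 0.49)]
loop_hinge t [(array([221.1, 361. ]), 0.66)]
t 10.35 TCP org [-100.3   -0.2  190.1] F org [-3.49 -3.26  0.78] open 39.2 q [-0.16  0.42  1.51 -0.    1.21 -1.46]
tool x yaw in org 90.01 tool axes(org cols)
 [[-0.    -0.001 -1.   ]
 [ 1.    -0.    -0.   ]
 [-0.    -1.     0.001]]
(-100, 0, 186) units [ 0.007  0.136 -0.011]
[167.84487726 225.09565017]
```

View pics/s5.png

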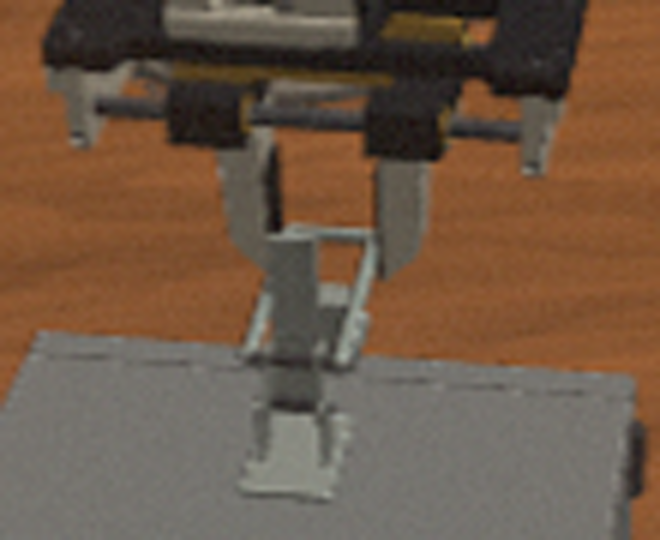

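View pics/t5.png

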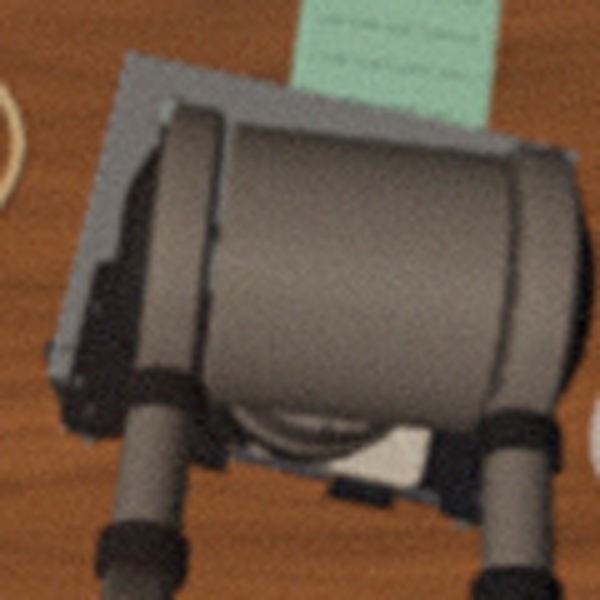

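Run:
```python
from fit import *
ps=snap('scene')
for x in(-100,-106,-112):
  for z in (185,190,195,200,205): print(x,z,proj(ps,W(P0,(x,17,z))).round(1))
print('hinge y17')
for l in (1.4,1.5,1.6,1.7,1.8): 
  e=PV+np.array([66*np.cos(l)-8*np.sin(l),0,66*np.sin(l)+8*np.cos(l)])
  print(l,proj(ps,W(P0,hinge(l)+[0,17,0])).round(1),'end',proj(ps,W(P0,e+[0,-9,0])).round(1),proj(ps,W(P0,e+[0,9,0])).round(1))
```

```text
-100 185 [165.1 232.5]
-100 190 [163.3 232.4]
-100 195 [161.5 232.4]
-100 200 [159.6 232.3]
-100 205 [157.8 232.2]
-106 185 [163.6 233. ]
-106 190 [161.8 232.9]
-106 195 [160.  232.8]
-106 200 [158.2 232.7]
-106 205 [156.4 232.7]
-112 185 [162.2 233.4]
-112 190 [160.4 233.3]
-112 195 [158.6 233.2]
-112 200 [156.8 233.2]
-112 205 [155.  233.1]
hinge y17
1.4 [181.9 226.3] end [162.1 213.2] [162.7 221.6]
1.5 [181.3 226.4] end [160.4 213.9] [161.  222.2]
1.6 [180.8 226.6] end [159.  214.5] [159.5 222.8]
1.7 [180.3 226.7] end [157.8 215.2] [158.4 223.4]
1.8 [179.9 226.9] end [157.  215.8] [157.5 224. ]
```

move_arm(
  steps=[
    [30, [0, 0.2, 0], 0],
    [30, [0, 0.2, 0], 0],
    [30, [0, 0.2, -0.02], 0],
    [30, [0, 0.15, -0.02], 0],
    [30, [0, 0, 0], 0],
  ],
)

```text
t: 10.9
eef_pos: [552.9, -12.0, 167.1]
ee_rot: [-0.562, 0.562, 0.429, -0.429]
contact_force: [0.9, -2.4, 0.0]
opening: 39.7
```

Run:
```python
from look import *
ps,pt=look('6')
go((-100,0,164))
```

```text
s scale 6 off 170 120
t scale 5 off 225 135
door_edge s [(array([171.2, 186.8]), 0.78)]
door_edge t [(array([157.3, 256.2]), 0.71)]
keeper_lip s [(array([169. , 224.5]), 0.95)]
keeper_lip t []
loop_bar s [(array([167.6, 224.4]), 0.54)]
loop_bar t []
loop_hinge s [(array([180. , 217.6]), 0.43)]
loop_hinge t []
t 11.4 TCP org [-98.4  -0.2 167.9] F org [ 3.1  -4.25  0.73] open 39.8 q [-0.16  0.44  1.54 -0.    1.16 -1.47]
tool x yaw in org 90.0 tool axes(org cols)
 [[-0.     0.001 -1.   ]
 [ 1.     0.    -0.   ]
 [ 0.    -1.    -0.001]]
(-100, 0, 164) units [0.006 0.13  0.054]
```

View pics/s6.png

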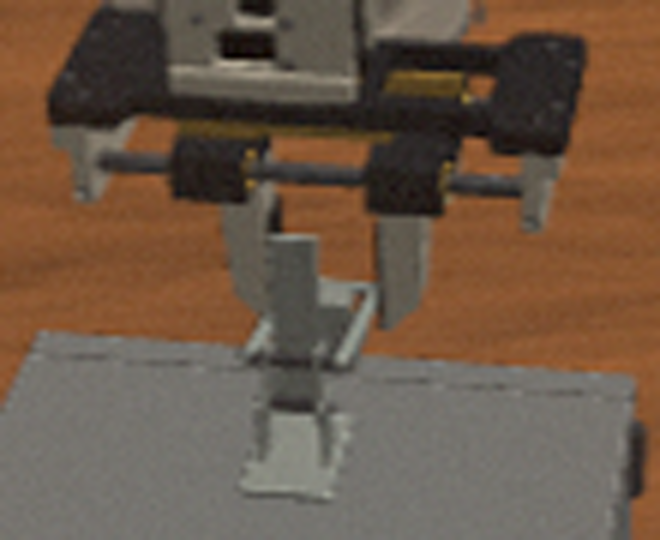

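move_arm(
  steps=[
    [30, [0, 0.12, 0.01], 0],
    [30, [0, 0.1, 0], 0],
    [30, [0, 0, 0], 0],
  ],
)

```text
t: 11.7
eef_pos: [552.1, -11.8, 160.6]
ee_rot: [0.562, -0.562, -0.429, 0.429]
contact_force: [2.2, -4.7, 0.6]
opening: 39.6
```

Run:
```python
from look import *
ps,pt=look('7')
go((-100,0,164))
for x in (-106,-102,-98,-93):
  for z in (164,168,172): print(x,z,proj(ps,W(P0,(x,17,z))).round(1))
```

```text
s scale 6 off 170 120
t scale 5 off 225 135
door_edge s [(array([173.4, 189.8]), 0.55)]
door_edge t []
keeper_lip s [(array([166.8, 222.9]), 0.97)]
keeper_lip t []
loop_bar s [(array([172.2, 224. ]), 0.57), (array([222.2, 255.5]), 0.24)]
loop_bar t []
loop_hinge s [(array([177.1, 222.4]), 0.48)]
loop_hinge t []
t 12.2 TCP org [-9.92e+01 -1.00e-01  1.61e+02] F org [ 2.99 -3.25  0.46] open 39.8 q [-0.16  0.45  1.55  0.    1.14 -1.46]
tool x yaw in org 90.0 tool axes(org cols)
 [[-0. -0. -1.]
 [ 1.  0. -0.]
 [ 0. -1.  0.]]
(-100, 0, 164) units [ 0.005 -0.1    0.028]
-106 164 [171.1 233.3]
-106 168 [169.7 233.2]
-106 172 [168.3 233.1]
-102 164 [172. 233.]
-102 168 [170.6 232.9]
-102 172 [169.2 232.9]
-98 164 [173.  232.7]
-98 168 [171.6 232.6]
-98 172 [170.2 232.6]
-93 164 [174.2 232.3]
-93 168 [172.8 232.2]
-93 172 [171.4 232.2]
```

View pics/s7.png

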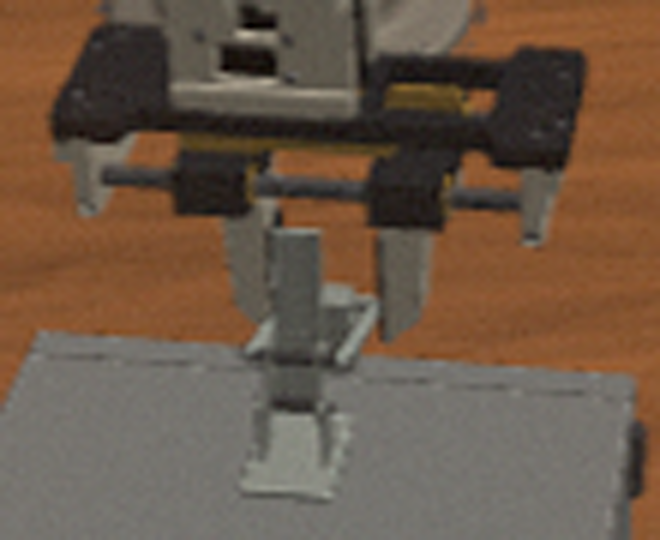

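The keeper's top shows above the bar (crop (340,290)) and the bar corner is at (374,302), so the bar is in front of and below the lip. Now I draw it back.

move_arm(
  steps=[
    [30, [0, 0, -0.08], 0],
    [30, [0, 0, -0.08], 0],
    [30, [0, 0, -0.08], 0],
    [30, [0, 0, -0.06], 0],
    [30, [0, 0, 0], 0],
  ],
)

```text
t: 12.7
eef_pos: [558.5, -13.6, 159.7]
ee_rot: [0.564, -0.56, -0.428, 0.431]
contact_force: [-4.1, -2.7, -0.3]
opening: 40.0
```

Run:
```python
from look import *
ps,pt=look('8')
go((-88,0,161))
```

```text
s scale 6 off 170 120
t scale 5 off 225 135
door_edge s [(array([173.1, 190.6]), 0.68)]
door_edge t []
keeper_lip s [(array([169. , 221.7]), 0.71)]
keeper_lip t [(array([219.7, 279.6]), 0.49)]
loop_bar s [(array([251.6, 219.9]), 0.65), (array([169. , 223.1]), 0.57)]
loop_bar t []
loop_hinge s [(array([181.9, 219.9]), 0.47)]
loop_hinge t []
t 13.2 TCP org [-92.4  -0.2 159.8] F org [-4.57 -3.76 -0.42] open 39.4 q [-0.16  0.47  1.52  0.    1.16 -1.47]
tool x yaw in org 90.01 tool axes(org cols)
 [[-0.    -0.006 -1.   ]
 [ 1.    -0.    -0.   ]
 [-0.    -1.     0.006]]
(-88, 0, 161) units [ 0.007 -0.041 -0.146]
```

View pics/s8.png

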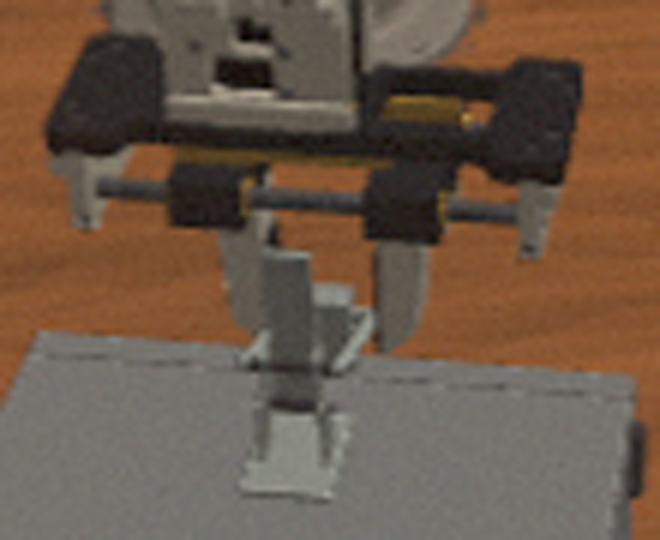

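move_arm(
  steps=[
    [30, [0, 0, -0.06], 0],
    [30, [0, 0, -0.06], 0],
    [30, [0, 0, 0], 0],
  ],
)

```text
t: 13.5
eef_pos: [561.8, -14.5, 159.6]
ee_rot: [0.564, -0.56, -0.428, 0.431]
contact_force: [-4.6, -1.8, -0.8]
opening: 39.6
```

Run:
```python
from look import *
ps,pt=look('9')
go((-88,0,161))
```

```text
s scale 6 off 170 120
t scale 5 off 225 135
door_edge s [(array([170.4, 191.5]), 0.6)]
door_edge t [(array([219.2, 282.8]), 0.71), (array([226. , 313.2]), 0.54)]
keeper_lip s [(array([169. , 223.8]), 0.82)]
keeper_lip t [(array([220. , 281.9]), 0.71)]
loop_bar s [(array([172.9, 220. ]), 0.44), (array([183.9, 217.4]), 0.35)]
loop_bar t []
loop_hinge s [(array([179.7, 220.1]), 0.45)]
loop_hinge t [(array([166.2, 208.9]), 0.31), (array([223.2, 361.4]), 0.19)]
t 14.0 TCP org [-88.9  -0.2 159.7] F org [-3.85 -3.53 -1.79] open 39.7 q [-0.16  0.47  1.51  0.    1.16 -1.47]
tool x yaw in org 90.01 tool axes(org cols)
 [[-0.    -0.007 -1.   ]
 [ 1.    -0.    -0.   ]
 [-0.    -1.     0.007]]
(-88, 0, 161) units [ 0.008 -0.044 -0.031]
```

View pics/s9.png

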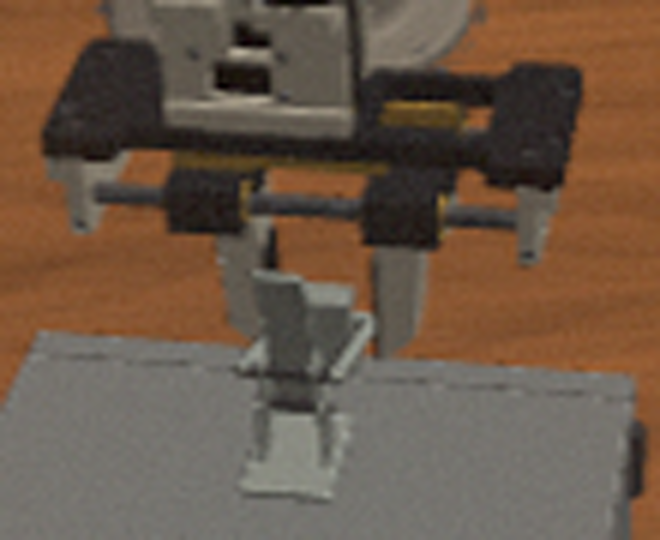

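move_arm(
  steps=[
    [30, [0, 0, -0.05], 0],
    [30, [0, 0, -0.04], 0],
    [30, [0, 0, 0], 0],
  ],
)

```text
t: 14.3
eef_pos: [564.1, -15.1, 159.4]
ee_rot: [0.564, -0.56, -0.428, 0.431]
contact_force: [-5.7, -3.2, -1.2]
opening: 39.4
```

Run:
```python
from look import *
ps,pt=look('10')
go((-88,0,161))
```

```text
s scale 6 off 170 120
t scale 5 off 225 135
door_edge s [(array([174.1, 188.3]), 0.9)]
door_edge t [(array([227.4, 317.4]), 0.5)]
keeper_lip s [(array([170.9, 225.1]), 0.91)]
keeper_lip t [(array([221.9, 279.4]), 0.79), (array([162.3, 255.5]), 0.56)]
loop_bar s [(array([172.9, 223.3]), 0.43)]
loop_bar t []
loop_hinge s [(array([182.2, 217.4]), 0.56)]
loop_hinge t []
t 14.8 TCP org [-86.6  -0.2 159.5] F org [-4.41 -3.83 -2.2 ] open 39.9 q [-0.16  0.48  1.51  0.    1.17 -1.47]
tool x yaw in org 90.01 tool axes(org cols)
 [[-0.    -0.007 -1.   ]
 [ 1.    -0.001 -0.   ]
 [-0.001 -1.     0.007]]
(-88, 0, 161) units [ 0.008 -0.05   0.048]
```

View pics/s10.png

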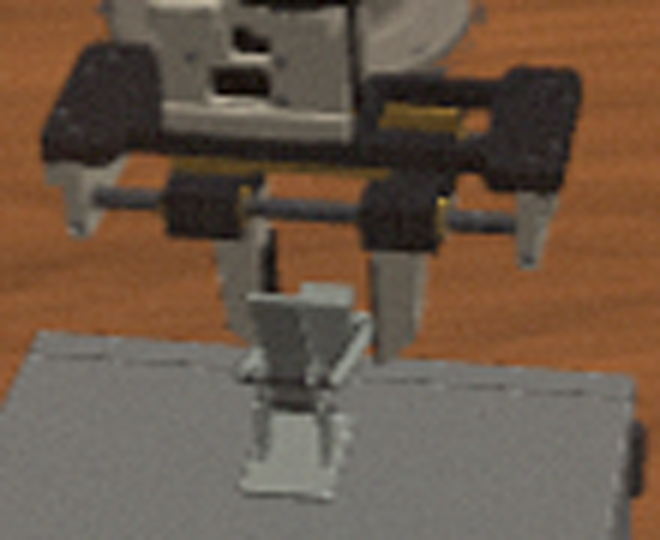

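move_arm(
  steps=[
    [30, [0, 0, -0.05], 0],
    [30, [0, 0, 0], 0],
  ],
)

```text
t: 15.0
eef_pos: [565.0, -15.4, 159.3]
ee_rot: [0.564, -0.559, -0.427, 0.431]
contact_force: [-7.2, -2.3, -1.2]
opening: 39.7
```

Run:
```python
from fit import *
go((-88,0,161))
```

```text
t 15.0 TCP org [-85.7  -0.3 159.3] F org [-6.36 -4.09 -1.18] open 39.7 q [-0.16  0.48  1.5   0.    1.17 -1.47]
tool x yaw in org 90.01 tool axes(org cols)
 [[-0.    -0.009 -1.   ]
 [ 1.    -0.001 -0.   ]
 [-0.001 -1.     0.009]]
(-88, 0, 161) units [ 0.009 -0.055  0.079]
```

Resistance is rising, so the bar is against the post. Releasing and lifting away.

move_arm(
  steps=[
    [100, [0, 0, 0], 0],
    [100, [0, 0, 0], 0],
    [100, [0, 0, 0], 0],
    [100, [0, 0, 0], 0],
    [100, [0, 0, 0], 0],
    [100, [0, -0.5, 0], 0],
    [100, [0, -1, 0], 0],
    [100, [0, -1, 0], 0],
    [100, [0, -1, 0], 0],
    [100, [0, -1, 0.5], 0],
    [100, [0, 0, 1], 0],
    [100, [0, 0, 1], 0],
    [100, [0, 0, 1], 0],
    [100, [-1, 0, 1], 0],
    [100, [-1, 0, 0], 0],
    [100, [-1, 0, 0], 0],
    [100, [-1, 0, 0], 0],
    [100, [0, 0, 0], 0],
  ],
)

```text
t: 16.8
eef_pos: [405.8, -98.8, 296.2]
ee_rot: [-0.562, 0.563, 0.428, -0.428]
contact_force: [0.2, 0.3, 0.2]
opening: 92.1
```

Run:
```python
from look import *
ps,pt=look('11')
go((-30,0,300))
for l in (1.0,1.05,1.1,1.15,1.2):
  z=167;h=hinge(l);th=np.arcsin((z-h[2])/78.5)
  print(l,bar(l,th).round(1),proj(ps,W(P0,bar(l,th,17))).round(1),proj(ps,W(P0,h+[0,17,0])).round(1),proj(pt,W(P0,bar(l,th))).round(1))
```

```text
s scale 6 off 170 120
t scale 5 off 225 135
door_edge s [(array([173.2, 190.1]), 0.6)]
door_edge t [(array([226.5, 312.9]), 0.89)]
keeper_lip s [(array([170.1, 224. ]), 0.98), (array([186. , 216.7]), 0.3)]
keeper_lip t [(array([220.2, 283.6]), 0.96)]
loop_bar s [(array([273.9, 318.4]), 0.66), (array([174.5, 223.9]), 0.62)]
loop_bar t [(array([221.9, 275.9]), 0.72)]
loop_hinge s [(array([180.7, 216.6]), 0.64), (array([273.9, 317.3]), 0.62)]
loop_hinge t [(array([187.7, 289.8]), 0.53)]
t 17.3 TCP org [-217.3 -119.6  296. ] F org [ 0.16 -0.97 -0.32] open 91.6 q [-0.42  0.09  1.66  0.    1.39 -1.72]
tool x yaw in org 90.06 tool axes(org cols)
 [[-0.001 -0.    -1.   ]
 [ 1.     0.    -0.001]
 [ 0.    -1.     0.   ]]
(-30, 0, 300) units [ 3.981 -0.134 -6.248]
1.0 [-91.5   0.  167. ] [173.5 232.2] [184.7 225.8] [217.9 281.5]
1.05 [-92.1   0.  167. ] [173.4 232.2] [184.3 225.8] [218.2 281.4]
1.1 [-92.7   0.  167. ] [173.2 232.2] [184.  225.9] [218.4 281.4]
1.15 [-93.4   0.  167. ] [173.1 232.3] [183.6 226. ] [218.7 281.3]
1.2 [-94.   0. 167.] [172.9 232.3] [183.2 226. ] [218.9 281.3]
```

View pics/s11.png

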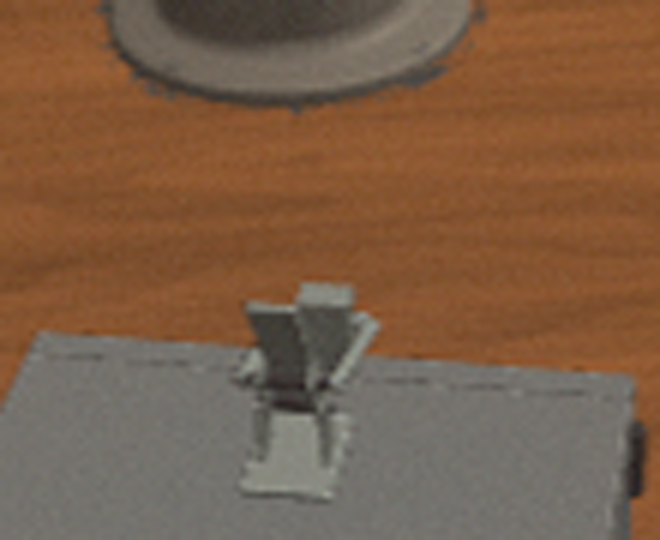

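View pics/t11.png

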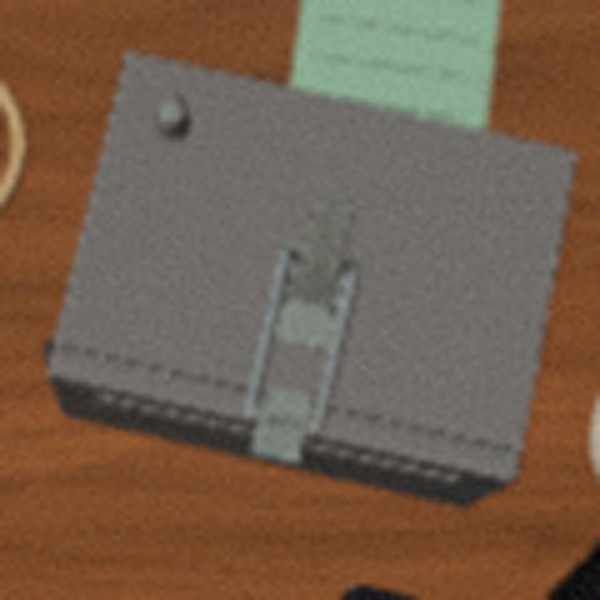

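Both rods run under the keeper in the top view, ending at about (248,415) and (318,428), so the bar is hooked. Next I close the fingers and line them up in front of the handle.

move_arm(
  steps=[
    [0, [0.66, 0, -0.95], 0],
    [0, [0.66, 0, -0.95], 0],
    [0, [0.66, 0, -0.95], 0],
    [0, [0.66, 0, -0.95], 0],
    [0, [0.66, 0, -0.95], 0],
    [0, [0.68, 0, -0.95], 0],
    [0, [0, 0.9, 0], 0],
    [0, [0, 0.9, 0], 0],
    [0, [0, 0.6, 0], 0],
    [0, [0, 0, 0], 0],
  ],
  squeeze=10,
)

```text
t: 18.3
eef_pos: [601.4, -25.6, 220.9]
ee_rot: [0.563, -0.56, -0.428, 0.431]
contact_force: [-0.3, 0.4, 0.6]
opening: 16.6
```

```bash
cat > lv.py <<'E'
from look import *
def c(l,r=50,n=5.5): return PV+np.array([r*np.cos(l)-n*np.sin(l)-9.5,0,r*np.sin(l)+n*np.cos(l)])
if __name__=='__main__':
    ts=[tuple(c(l).round(1)) for l in (1.2,1.1,1.0,.9,.8,.7,.6,.5,.4,.3,.2,.1,.05)]
    go(*ts)
E
python3 - <<'E'
from look import *
look('12')
E
python3 lv.py
```

```text
s scale 6 off 170 120
t scale 5 off 225 135
door_edge s [(array([172.5, 189.5]), 0.79)]
door_edge t [(array([227.1, 315.6]), 0.65), (array([218.7, 281.9]), 0.6)]
keeper_lip s [(array([166.7, 225. ]), 0.69)]
keeper_lip t [(array([217.6, 283.8]), 0.97)]
loop_bar s [(array([171.7, 221.5]), 0.48)]
loop_bar t [(array([220.6, 276.1]), 0.62)]
loop_hinge s [(array([182.6, 220.7]), 0.6), (array([219. , 252.7]), 0.29)]
loop_hinge t []
t 18.8 TCP org [-46.1  -0.8 224.6] F org [-0.75 -0.42  0.39] open 0.4 q [-0.17  0.49  1.3   0.    1.35 -1.48]
tool x yaw in org 90.0 tool axes(org cols)
 [[ 0.     0.001 -1.   ]
 [ 1.     0.     0.   ]
 [ 0.    -1.    -0.001]]
(np.float64(-23.3), np.float64(0.0), np.float64(223.6)) units [ 0.025  0.034 -0.761]
(np.float64(-18.5), np.float64(0.0), np.float64(222.1)) units [-0.    0.05 -0.16]
(np.float64(-13.9), np.float64(0.0), np.float64(220.0)) units [-0.     0.07  -0.153]
(np.float64(-9.5), np.float64(0.0), np.float64(217.6)) units [-0.     0.08  -0.147]
(np.float64(-5.4), np.float64(0.0), np.float64(214.7)) units [-0.     0.097 -0.137]
(np.float64(-1.6), np.float64(0.0), np.float64(211.4)) units [-0.     0.11  -0.127]
(np.float64(1.9), np.float64(0.0), np.float64(207.8)) units [-0.     0.12  -0.117]
(np.float64(4.9), np.float64(0.0), np.float64(203.8)) units [-0.     0.133 -0.1  ]
(np.float64(7.6), np.float64(0.0), np.float64(199.5)) units [-0.     0.143 -0.09 ]
(np.float64(9.8), np.float64(0.0), np.float64(195.0)) units [-0.     0.15  -0.073]
(np.float64(11.6), np.float64(0.0), np.float64(190.3)) units [-0.     0.157 -0.06 ]
(np.float64(12.9), np.float64(0.0), np.float64(185.5)) units [-0.     0.16  -0.043]
(np.float64(13.4), np.float64(0.0), np.float64(183.0)) units [-0.     0.083 -0.017]
```

View pics/s12.png

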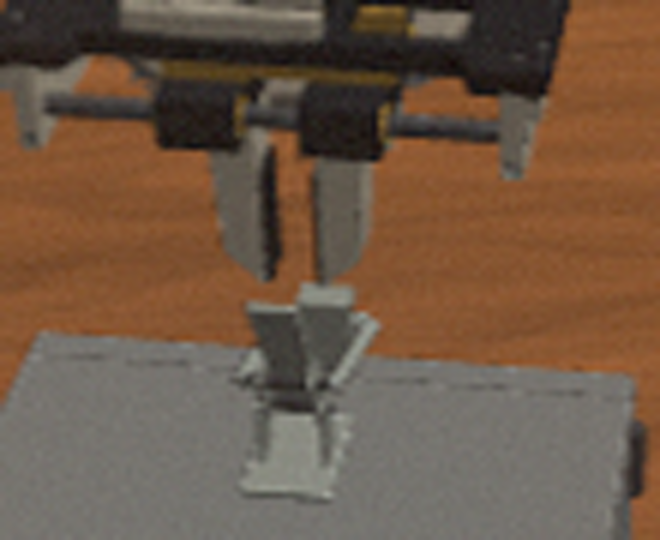

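move_arm(
  steps=[
    [0, [0.02, 0.03, -0.4], 0],
    [0, [0, 0, -0.36], 0],
    [0, [0, 0.05, -0.16], 0],
    [0, [0, 0.07, -0.15], 0],
    [0, [0, 0, 0], 0],
  ],
)

```text
t: 19.3
eef_pos: [634.0, -34.1, 219.6]
ee_rot: [-0.562, 0.562, 0.429, -0.429]
contact_force: [-1.6, 0.2, 3.2]
opening: 0.4
```

Run:
```python
from look import *
look('13')
go((-13.9,0,220))
```

```text
s scale 6 off 170 120
t scale 5 off 225 135
door_edge s [(array([171.9, 188.8]), 0.95)]
door_edge t []
keeper_lip s [(array([170.3, 224.1]), 0.55), (array([172.7, 189.3]), 0.35)]
keeper_lip t []
loop_bar s [(array([173.4, 224.1]), 0.6)]
loop_bar t []
loop_hinge s []
loop_hinge t [(array([186.5, 287. ]), 0.57)]
t 19.8 TCP org [-1.420e+01 -2.000e-01  2.197e+02] F org [-2.75 -1.03  3.71] open 0.7 q [-0.17  0.55  1.2   0.    1.38 -1.48]
tool x yaw in org 90.0 tool axes(org cols)
 [[-0.  0. -1.]
 [ 1.  0. -0.]
 [ 0. -1. -0.]]
(-13.9, 0, 220) units [ 0.005 -0.009 -0.011]
```

View pics/s13.png

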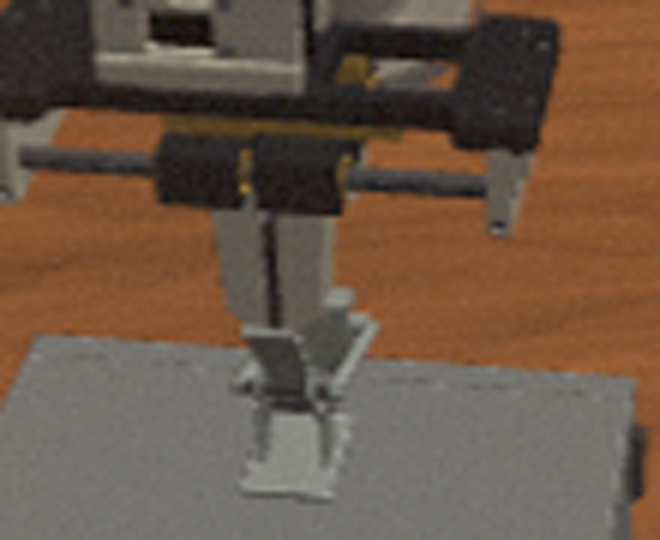

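The fingers are in contact and the lever is turning (handle end now at row 175), with about 4.6 N of force. Continuing along the arc.

move_arm(
  steps=[
    [0, [0, 0.04, -0.075], 0],
    [0, [0, 0.04, -0.075], 0],
    [0, [0, 0.05, -0.07], 0],
    [0, [0, 0.05, -0.07], 0],
    [0, [0, 0, 0], 0],
  ],
)

```text
t: 20.3
eef_pos: [642.2, -36.3, 214.2]
ee_rot: [0.562, -0.562, -0.429, 0.429]
contact_force: [-3.4, 1.1, 6.3]
opening: 0.2
```

Run:
```python
from look import *
look('14')
go((-5.4,0,214.7))
```

```text
s scale 6 off 170 120
t scale 5 off 225 135
door_edge s [(array([175.2, 188.3]), 0.71)]
door_edge t []
keeper_lip s [(array([170.8, 225.1]), 0.91)]
keeper_lip t [(array([167.2, 207.5]), 0.46)]
loop_bar s [(array([170.8, 222.5]), 0.47), (array([173.7, 223.5]), 0.39)]
loop_bar t []
loop_hinge s [(array([185.5, 218.5]), 0.51)]
loop_hinge t [(array([185.5, 287.8]), 0.38)]
t 20.8 TCP org [-5.700e+00 -2.000e-01  2.142e+02] F org [-3.32  0.76  5.4 ] open 0.7 q [-0.18  0.57  1.18  0.    1.38 -1.48]
tool x yaw in org 90.0 tool axes(org cols)
 [[-0. -0. -1.]
 [ 1.  0. -0.]
 [ 0. -1.  0.]]
(-5.4, 0, 214.7) units [ 0.005 -0.017 -0.008]
```

View pics/s14.png

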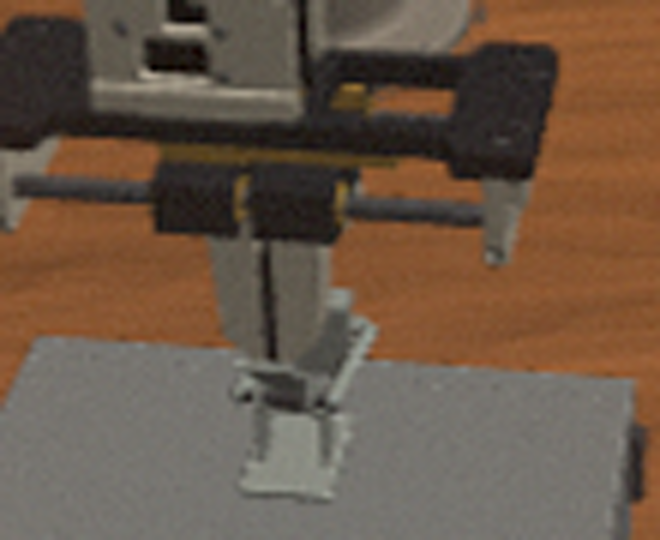

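move_arm(
  steps=[
    [0, [0, 0.055, -0.065], 0],
    [0, [0, 0.055, -0.065], 0],
    [0, [0, 0.06, -0.06], 0],
    [0, [0, 0.06, -0.06], 0],
    [0, [0, 0, 0], 0],
  ],
)

```text
t: 21.3
eef_pos: [649.4, -38.3, 207.0]
ee_rot: [0.562, -0.562, -0.429, 0.429]
contact_force: [-2.0, 1.7, 4.7]
opening: 0.5
```

move_arm(
  steps=[
    [0, [0, 0.065, -0.05], 0],
    [0, [0, 0.065, -0.05], 0],
    [0, [0, 0.07, -0.045], 0],
    [0, [0, 0.07, -0.045], 0],
    [0, [0, 0, 0], 0],
  ],
)

```text
t: 21.8
eef_pos: [655.2, -39.9, 198.5]
ee_rot: [0.562, -0.562, -0.429, 0.429]
contact_force: [-1.7, 0.5, 2.6]
opening: 0.9
```

Run:
```python
from look import *
look('15')
go((7.6,0,199.5))
```

```text
s scale 6 off 170 120
t scale 5 off 225 135
door_edge s [(array([173.4, 186.6]), 0.93), (array([191.3, 216. ]), 0.36)]
door_edge t []
keeper_lip s [(array([168.3, 223.5]), 0.59)]
keeper_lip t []
loop_bar s [(array([174.8, 223.7]), 0.62)]
loop_bar t [(array([224.1, 361.7]), 0.17)]
loop_hinge s [(array([188.7, 216.2]), 0.58), (array([236.4, 127.9]), 0.3)]
loop_hinge t [(array([183. , 288.4]), 0.43), (array([193.7, 284.9]), 0.15)]
t 22.3 TCP org [ 7.700e+00 -1.000e-01  1.991e+02] F org [-1.79 -0.01  0.53] open 0.6 q [-0.18  0.61  1.16  0.    1.37 -1.48]
tool x yaw in org 90.0 tool axes(org cols)
 [[-0.  0. -1.]
 [ 1.  0. -0.]
 [ 0. -1. -0.]]
(7.6, 0, 199.5) units [ 0.005 -0.013  0.003]
```

View pics/s15.png

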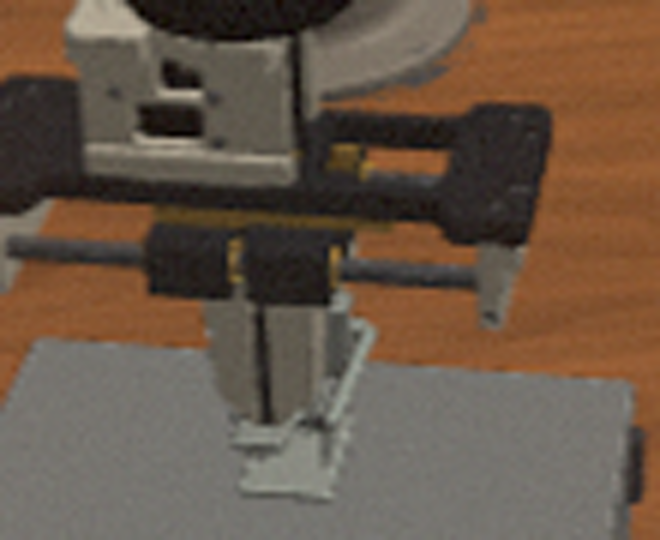

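move_arm(
  steps=[
    [0, [0, 0.075, -0.035], 0],
    [0, [0, 0.075, -0.035], 0],
    [0, [0, 0.08, -0.03], 0],
    [0, [0, 0.08, -0.03], 0],
    [0, [0, 0, 0], 0],
  ],
)

```text
t: 22.8
eef_pos: [659.0, -40.9, 189.1]
ee_rot: [0.562, -0.562, -0.429, 0.429]
contact_force: [0.9, -0.3, -0.5]
opening: 0.2
```

move_arm(
  steps=[
    [0, [0, 0.06, -0.02], 0],
    [0, [0, 0.05, -0.01], 0],
    [0, [0, 0, 0], 0],
  ],
)

```text
t: 23.1
eef_pos: [659.7, -41.1, 186.1]
ee_rot: [0.562, -0.562, -0.429, 0.429]
contact_force: [0.0, 0.1, -0.6]
opening: 0.4
```

Run:
```python
from look import *
look('16')
go((13,0,183))
```

```text
s scale 6 off 170 120
t scale 5 off 225 135
door_edge s [(array([172.9, 188.8]), 0.82)]
door_edge t []
keeper_lip s [(array([168.8, 224.3]), 0.85)]
keeper_lip t []
loop_bar s [(array([173.3, 220.8]), 0.38)]
loop_bar t [(array([193.2, 281.6]), 0.56)]
loop_hinge s [(array([192.2, 215.9]), 0.52), (array([219.5, 253.6]), 0.35)]
loop_hinge t [(array([189.7, 283.6]), 0.64), (array([184.1, 289.2]), 0.38)]
t 23.6 TCP org [ 1.250e+01 -1.000e-01  1.866e+02] F org [-0.79  0.08 -0.44] open 0.6 q [-0.18  0.63  1.17  0.    1.35 -1.48]
tool x yaw in org 90.0 tool axes(org cols)
 [[-0.  0. -1.]
 [ 1.  0. -0.]
 [ 0. -1. -0.]]
(13, 0, 183) units [ 0.005  0.119 -0.016]
```

View pics/s16.png

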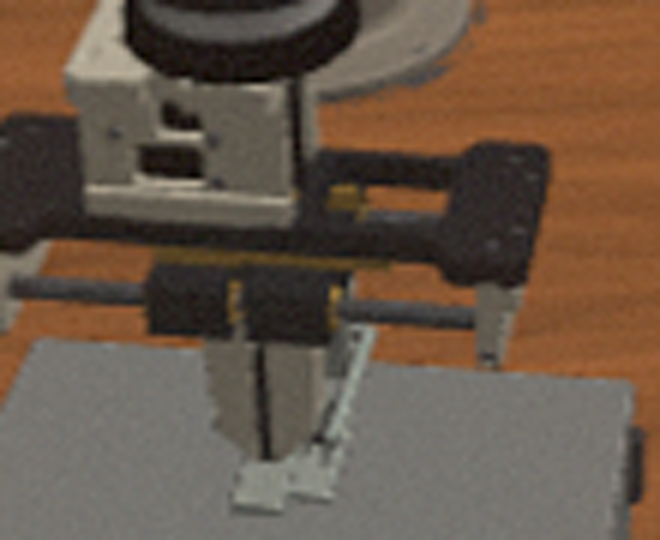

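Run:
```python
from fit import *
ps=snap('scene')
for l in (0,.1,.2):
 for b in (-.35,-.1,.1):
    e=np.array([25+41*np.cos(b),0,8+41*np.sin(b)]);X=PV+np.array([e[0]*np.cos(l)-e[2]*np.sin(l),0,e[0]*np.sin(l)+e[2]*np.cos(l)])
    print(l,b,proj(ps,W(P0,X+[0,-9,0])).round(1),proj(ps,W(P0,X+[0,9,0])).round(1))
```

```text
0 -0.35 [206.6 209.5] [207.3 217.8]
0 -0.1 [203.6 208.9] [204.3 217.4]
0 0.1 [200.5 208.6] [201.2 217.1]
0.1 -0.35 [204.3 209.2] [205.  217.7]
0.1 -0.1 [200.9 208.8] [201.6 217.3]
0.1 0.1 [197.6 208.6] [198.2 217.1]
0.2 -0.35 [201.8 209.1] [202.5 217.5]
0.2 -0.1 [198.1 208.7] [198.7 217.2]
0.2 0.1 [194.5 208.6] [195.2 217.2]
```

move_arm(
  steps=[
    [0, [0, 0.05, 0], 0],
    [0, [0, 0.05, 0], 0],
    [0, [0, 0, 0], 0],
  ],
)

```text
t: 23.95
eef_pos: [659.5, -41.0, 183.2]
ee_rot: [0.562, -0.562, -0.429, 0.429]
contact_force: [0.2, -0.4, 0.2]
opening: 0.2
```

move_arm(
  steps=[
    [0, [0, 0.05, 0], 0],
    [0, [0, 0, 0], 0],
  ],
)

```text
t: 24.15
eef_pos: [659.8, -41.1, 182.6]
ee_rot: [-0.562, 0.562, 0.429, -0.429]
contact_force: [-1.4, 0.6, 3.0]
opening: 0.4
```

move_arm(
  steps=[
    [0, [0, 0.04, 0], 0],
    [0, [0, 0, 0], 0],
  ],
)

```text
t: 24.35
eef_pos: [659.8, -41.1, 182.3]
ee_rot: [-0.561, 0.562, 0.43, -0.429]
contact_force: [-2.9, 1.0, 7.8]
opening: 0.2
```

There is stiff contact at z ≈ 182.3, 7.8 N for only 0.3 mm of travel, so the lever looks to be on its stop. I'll withdraw and check.

move_arm(
  steps=[
    [0, [0, -0.3, 0], 0],
    [0, [0, -0.8, 0], 0],
    [0, [0, -1, 0], 0],
    [0, [0, -1, 0], 0],
    [0, [0, -1, 0], 0],
    [0, [0, 0, 1], 0],
    [0, [0, 0, 1], 0],
    [0, [0, 0, 1], 0],
    [0, [-1, 0, 1], 0],
    [0, [-1, 0, 1], 0],
    [0, [-1, 0, 1], 0],
    [0, [-1, 0, 1], 0],
    [0, [0, 0, 1], 0],
    [0, [0, 0, 0], 0],
  ],
)

```text
t: 25.75
eef_pos: [394.0, -93.5, 304.5]
ee_rot: [-0.562, 0.562, 0.429, -0.429]
contact_force: [-0.4, -0.0, 0.1]
opening: 0.6
```

Run:
```python
from look import *
ps,pt=look('17')
go((0,0,300))
h=hinge(0)
for z in (163,167,171): 
  b=h+np.array([-np.sqrt(78.5**2-(z-h[2])**2),0,z-h[2]]);print(b.round(1),[proj(p,W(P0,b+[0,y,0])).round(1) for p in(ps,pt) for y in(17,-17)])
print('lip shut',[proj(p,W(P0,(-92.4,0,178.5))).round(1) for p in(ps,pt)])
for th in ['thimble','saucer','hoop']:
    r=[vision.pinpoint(p,th) for p in (ps,pt)]
    print(th,[[(np.array(a['centre']).round(1),round(a['score'],2)) for a in x[:2]] for x in r])
```

```text
s scale 6 off 170 120
t scale 5 off 225 135
door_edge s [(array([175.3, 188.7]), 0.89)]
door_edge t [(array([224.1, 313.9]), 0.63), (array([220. , 364.8]), 0.18)]
keeper_lip s [(array([170.9, 222.6]), 0.83)]
keeper_lip t [(array([216.9, 283.7]), 0.9)]
loop_bar s [(array([172.3, 223.9]), 0.63)]
loop_bar t [(array([215.8, 280.6]), 0.53)]
loop_hinge s [(array([190. , 218.8]), 0.51)]
loop_hinge t [(array([183.7, 289.8]), 0.49)]
t 26.25 TCP org [-227.2 -120.   303.5] F org [-0.67  0.09 -0.23] open 0.6 q [-0.42  0.07  1.66  0.    1.41 -1.73]
tool x yaw in org 90.03 tool axes(org cols)
 [[-0.001 -0.001 -1.   ]
 [ 1.     0.    -0.001]
 [ 0.    -1.     0.001]]
(0, 0, 300) units [ 3.996  0.114 -7.575]
[-86.5   0.  163. ] [array([176.2, 231.8]), array([175.1, 217.5]), array([214.7, 275.1]), array([217.7, 288.6])]
[-87.   0. 167.] [array([174.6, 231.8]), array([173.6, 217.4]), array([214.6, 275.1]), array([217.7, 288.7])]
[-87.3   0.  171. ] [array([173.2, 231.8]), array([172.1, 217.3]), array([214.4, 275.2]), array([217.6, 288.8])]
lip shut [array([168.7, 224.8]), array([217.6, 281.7])]
thimble [[(array([221.2, 252. ]), 0.54)], [(array([161.8, 257.1]), 0.48), (array([222. , 316.2]), 0.27)]]
saucer [[(array([238.1, 129.2]), 0.84)], [(array([223.3, 360.4]), 0.63)]]
hoop [[(array([274.1, 317.1]), 0.88), (array([168.6, 224.3]), 0.45)], [(array([165.1, 206.6]), 0.9)]]
```

View pics/s17.png

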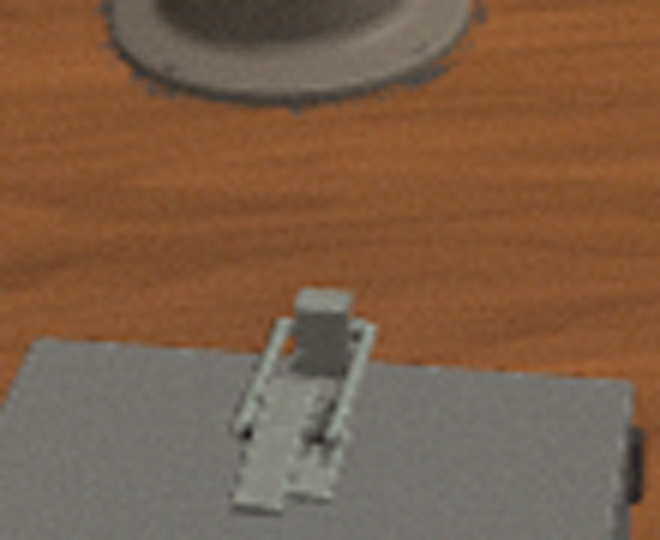

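View pics/t17.png

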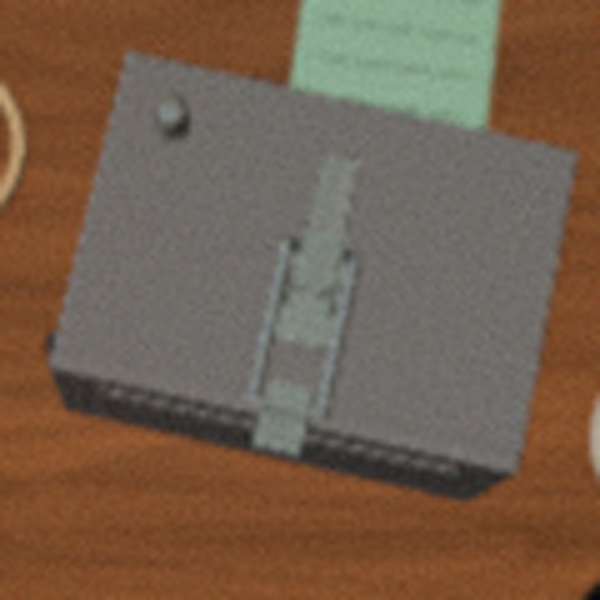

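The lever lies flat, the rods run under the keeper, the door seam has closed up, and the thimble, saucer and hoop look unmoved. Handing in.

Run:
```python
from fit import *
print('hinge0',proj(vision.read_camera('scene'),W(P0,hinge(0)+[0,17,0])))
print(ticket.hand_in())
```

```text
hinge0 [192.54044942 225.47077574]
the job is handed in; nothing more can be done
None
```

The organiser is closed and latched, and the job is handed in after about 26 s of the 70 s allowed. No verdict was reported.

**What I did**
- **Door:** I pushed it shut with one finger, stopping when the seal pushed back with about 6 N.
- **Loop:** I pinched it by its front end and carried it forward over the keeper hook. I then lowered it and drew it back until it met the post, at about 6 N.
- **Lever:** I pushed it over with shut fingers. The measured force went no higher than about 8 N. It snapped past its centre by itself, and a light press met a stiff stop.

**What the last checks showed**
- **Lever:** its hinge shows at about row 192 in the scene picture, against 192.5 worked out for fully closed.
- **Bar:** it shows under the lip, about 10 mm below the lip's middle.
- **Door:** the seam between door and box has closed up, so the door looks pressed into its seal. The pictures can't measure how far it is pressed in, so I couldn't confirm the 2 mm directly.
- **Loose things:** the networks found the thimble, saucer and hoop within about 4 pixels of where they started, roughly their usual error. The arm never went near the saucer or hoop at table height.
- **Robot:** the arm stands clear and touches nothing.

**What disagreed:** some network readings of the loop's bar and hinge were stray, so I relied on my own fit of the geometry to the pictures. The saucer's reading in the scene picture was 4 rows off its first one, but the top view agreed to within 3 pixels.

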